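# Nip up the grinder's deep wing nut

### The arm

A 6-joint arm with a two-finger parallel gripper is mounted at the origin on the work surface. World frame = base frame: x ahead of the robot, y to its left, z up, the work surface at z = 0. Lengths are in m, angles in rad, forces in N, time in s.
With the tool pointing down it reaches from about 0.35 to 0.775 m from the base axis. Payload 5.5 kg.
Tool frame: the origin (TCP) lies midway between the tips of the shut fingers; the grasp point (between the pads) lies 19 mm behind it; x points along the fingers, y is the direction in which the jaws open and shut, and the axes are right-handed (so a half turn about x gives the same grasp; the last joint's range is limited). The gripper opens to 85 mm and grips with 20 to 120 N. Pads are 22 mm wide; open, the fingers measure 114 mm over their backs; the gripper's body (76 mm by 85 mm) begins 54 mm behind the grasp point. The pads swing forward as they close: fully open they stand 13 mm farther back than shut.
Start: joints at [-1.361, 0.313, 0.046, 1.304, 0, 1.431], TCP at [0.197, -0.54, 0.231] pointing down, gripper open.
Joint ranges: [-2.76, 2.76], [-0.86, 1.69], [-1.03, 1.26], [-2.2, 2.34], [-1.47, 1.5], [-3.14, 3.14]. Speed limits (rad/s): [2.57, 2.57, 3.14, 3.14, 3.14, 3.14].

### API

Orientations are given as [roll, pitch, yaw] about the fixed x, y, z axes, in that order (R = Rz(yaw) Ry(pitch) Rx(roll)).
In Python, from rig import bot gives the robot as it stands. The module is installed in compiled form; this text tells all that it offers.
- The arm moves only by the shell command python3 -m inch 'ROWS' [FORCE]. ROWS is JSON, one flat list of numbers, 7 for each row, row after row: the shift along the tool's x, y, z in m, then the turn, a rotation vector about the tool's x, y, z in degrees, then the opening in per cent of the stroke, from 0 (shut) to 100 (fully open). A call has 1 to 20 rows; each row shifts and turns the commanded pose from where the row before left it, along the tool's axes as they then stand; what a row does not reach is not made up. A row lasts 1/12 s, in which the tool goes at most 41.7 mm and 7.16 degrees, less where a joint would pass 70% of its speed; a pose out of reach is approached as far as the arm can. A call with a gripper value outside its range is refused whole. The fingers move at their own pace and stop on an object; FORCE is the grip in N (left out, the last holds). Time passes only in rows, so rows that do not move let the fingers close. It gives the time, the measured TCP pose, the force and the opening at its end, in the units of the state.
- bot.read_state(): the state, without advancing time (a new reading comes with each control period).
- bot.camera(name): name is "scene" or "top" or "wrist"; returns (picture, depth): 384x512x3 uint8, red, green, blue; 384x512 float32, m along the optical axis (not along the pixel's ray), 0 where there is no reading.
- bot.camera_info(name): a dict with "mtx" (3x3 intrinsics, pixels), "k1" (the pictures are not rectified: a ray, as slopes to the right and down, at radius r is drawn at 1 + k1 r^2 times it, then the intrinsics apply), "rvec" (rotation vector, rad) and "tvec" (3), from world to camera coordinates, as OpenCV has them; the wrist camera has in their place "hand_eye" (4x4, takes a point from camera to tool coordinates, whose origin is the TCP and whose axes are the tool frame's). Camera axes: x right, y down, z forward; pixel columns grow to the right and rows downward; lengths in m; the calibration is good to about 2 mm. A picture is of the moment at which its call begins: read the wrist's pose just before it. camera_info takes no time and is no camera call.
- bot.sign_off(): hands the job in, once; it reports no verdict.
The state is a dict: "t": time; "joint_pos": joint angles; "qvel": joint speeds; "effort": joint torques, N m; "ee_pos": TCP position; "tcp_rot": TCP orientation; "force": force on the tool from outside, world axes, zero at the start; "wrist_torque": the same for the moment, N m; "finger_gap": finger opening in m.
Only numpy, scipy, OpenCV 4.12 (cv2) and the standard library are available. Lean on these libraries where they do the work, as an engineer would, in place of code of your own. Each camera call takes 0.05 s, during which the arm holds its last target.

### The job

The brass wing nut at the bottom of the cream coffee grinder's deep bore has to be tightened. Take the yellow T-handled socket extension from the rack, lower it into that bore until its two jaws straddle the wings and it stands fully home on the bottom, turn it clockwise (seen from above) by about a quarter turn so that the nut turns with it, then let go and leave the tool standing upright on the nut.

Things in the scene. Friction and masses are not known exactly. Their poses are not given: they have to be found in the camera images.
- driver_handle (a point): Centre of the yellow T-handle (64 mm bar along x, 20 thick along y: grip across this, 32 high) of a loose 280 g socket extension, 172 mm long, upright (z) in a wooden rack 40 mm high; like tools with blue and red handles stand 80 mm to a side. Below: shaft 14 mm thick, socket 50 mm across, its underside slotted along x (parallel to the bar), 29 wide, 20 deep. Either way round fits.
- driver_foot (a point): Centre of the underside of the yellow tool's socket, on the shaft's axis at the level of the ends of its two jaws (each 36 mm long), 156 mm below point driver_handle; same axes. It stands on the rack's floor, 5 mm above the table.
- nut (a point): Centre of the brass wing nut, at the bottom of the bore, 12 mm above the table; z up, x along the wings, which form one bar 48 mm long, 4 thick (hub 10), 16 high. The bore is round, 74 mm wide, 78 deep, in the middle of a fixed cream square grinder body 110 mm wide with its top at 90 mm. Red marks on the rim start in line with the wings. The round blue pump motor with a hex nut is not needed.
- wingnut (a joint): How far the wing nut has been turned clockwise seen from above, rad: 0 at the start, growing as it tightens; it resists with 0.12 N m and stays where left. The tool goes on with its slot laid along the wings (15 degrees off either way will do) and then has about 34 degrees of free play each way before its jaws push the wings.

How it is judged:
On the way, in this order (a step that is already met when the one before it is completed fails the run):
1. the yellow tool's socket is down over the nut (within 8 mm of the bottom), before the nut has been turned (horizontal distance between driver_foot and nut below 0.015 m and z of driver_foot in the frame of nut below 0.008 m and angle between driver_foot's own z axis and vertical below 0.2 rad and value of joint wingnut below 0.4 rad), for 0.1 s.
2. the nut is turned clockwise by at least 29 degrees with the socket on it (value of joint wingnut above 0.5 rad and horizontal distance between driver_foot and nut below 0.015 m and z of driver_foot in the frame of nut below 0.01 m), for 0.1 s.
At the end, for the whole second after the job is handed in: The wing nut has been turned clockwise by 29 to 120 degrees from its start, and the yellow tool stands on it, released: its foot within 8 mm of the bottom of the bore and 15 mm of the nut's centre, upright within 11 degrees (value of joint wingnut between 0.5 and 2.1 rad and horizontal distance between driver_foot and nut below 0.015 m and z of driver_foot in the frame of nut below 0.008 m and angle between driver_foot's own z axis and vertical below 0.2 rad); the robot touches nothing.
It also fails if it takes over 42 s, if anything falls off the work surface, if the arm or the gripper's body presses on something with over 40 N, if the wrist force passes 120 N, or if a joint passes its speed limit or range.

## Working session

There is one attempt and no reset: what is moved stays moved. The work goes in short steps, Python scripts to look and compute and a shell command to move; the robot and the scene stay as the last step left them, time stands still between calls to the robot, and variables do not carry over. Pictures are saved under pics/ and viewed, and the job is handed in when it is done.

```bash
mkdir -p pics; cat > h.py <<'E'
import numpy as np, cv2
from scipy.spatial.transform import Rotation as R
from rig import bot
def cam(name):
    s=bot.read_state(); im,d=bot.camera(name); return s,im,d
def ray(name,uv,s=None):
    i=bot.camera_info(name); K=np.array(i['mtx'],float); k=float(np.ravel(i['k1'])[0])
    uv=np.atleast_2d(np.array(uv,float))
    p=cv2.undistortPoints(uv.reshape(-1,1,2),K,np.array([k,0,0,0,0.])).reshape(-1,2)
    d=np.c_[p,np.ones(len(p))]
    if name=='wrist':
        H=np.array(i['hand_eye']).reshape(4,4); Rt=R.from_euler('xyz',s['tcp_rot']).as_matrix()
        M=Rt@H[:3,:3]; o=Rt@H[:3,3]+s['ee_pos']
        return o,d@M.T
    Rm=cv2.Rodrigues(np.array(i['rvec'],float))[0]; t=np.array(i['tvec'],float).ravel()
    return -Rm.T@t, d@Rm
def onz(name,uv,z,s=None):
    o,d=ray(name,uv,s); return o+d*((z-o[2])/d[:,2])[:,None]
def atdepth(name,uv,dep,s=None):
    o,d=ray(name,uv,s); return o+d*np.array(dep).reshape(-1,1)
def save(im,n): cv2.imwrite('pics/'+n,im[:,:,::-1])
E
python3 - <<'E'
from h import *
s=bot.read_state(); print(s)
for n in ['scene','top','wrist']:
    s,im,d=cam(n); save(im,n+'0.png'); np.savez('pics/'+n+'0.npz',im=im,d=d); print(n,bot.camera_info(n))
E
```

```text
{'t': 0.0, 'joint_pos': array([-1.36057719e+00,  3.13971355e-01,  4.49530201e-02,  1.30360189e+00,
        2.30517306e-05,  1.43121229e+00]), 'qvel': array([ 2.81686535e-03, -6.37698823e-04,  1.36150869e-05,  1.64607604e-04,
       -1.62793617e-04,  1.19962691e-03]), 'effort': array([ 5.34078008e-04, -4.80631077e+01,  2.98530114e+01,  1.93834200e-02,
       -2.51505662e-04,  4.75811134e-06]), 'ee_pos': array([ 0.19695574, -0.5396588 ,  0.23041479]), 'tcp_rot': array([-1.72301842,  1.56897229,  1.76837738]), 'force': array([ 0.49326821,  0.40539738, -0.20546908]), 'wrist_torque': array([0.0055953 , 0.0233501 , 0.00353622]), 'finger_gap': 0.08532720756462854}
scene {'mtx': array([[386.39780635,   0.        , 251.59897951],
       [  0.        , 386.39780635, 194.75247866],
       [  0.        ,   0.        ,   1.        ]]), 'k1': -0.015623351732272871, 'rvec': array([ 1.51834673,  1.82525491, -0.95503979]), 'tvec': array([ 0.15724153, -0.18109236,  1.41927164])}
top {'mtx': array([[353.16921138,   0.        , 258.3420677 ],
       [  0.        , 353.16921138, 187.73827857],
       [  0.        ,   0.        ,   1.        ]]), 'k1': -0.06653367345864748, 'rvec': array([ 2.18147089, -2.19510494,  0.05573755]), 'tvec': array([-0.03239844,  0.53834503,  0.81264154])}
wrist {'mtx': array([[323.32723165,   0.        , 253.29532157],
       [  0.        , 323.32723165, 189.20858765],
       [  0.        ,   0.        ,   1.        ]]), 'k1': -0.01736618098723729, 'hand_eye': array([[ 8.28840763e-04, -2.76503211e-01,  9.61012636e-01,
        -1.42988317e-01],
       [ 9.99999638e-01,  4.15744921e-04, -7.42847315e-04,
         1.24567004e-03],
       [-1.94136455e-04,  9.61012904e-01,  2.76503455e-01,
        -7.08848846e-02],
       [ 0.00000000e+00,  0.00000000e+00,  0.00000000e+00,
         1.00000000e+00]])}
```

View pics/scene0.png

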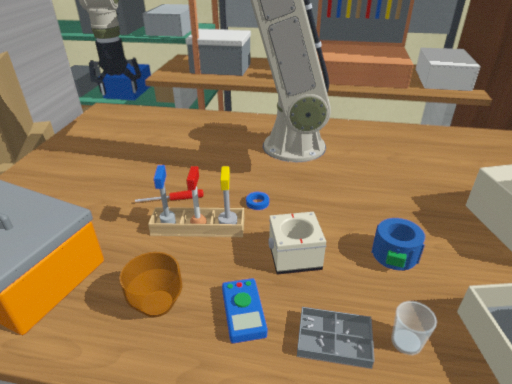

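View pics/top0.png

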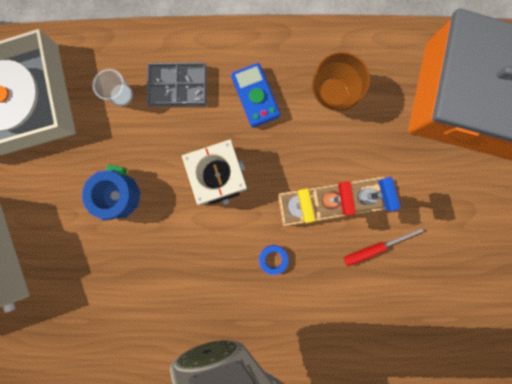

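View pics/wrist0.png

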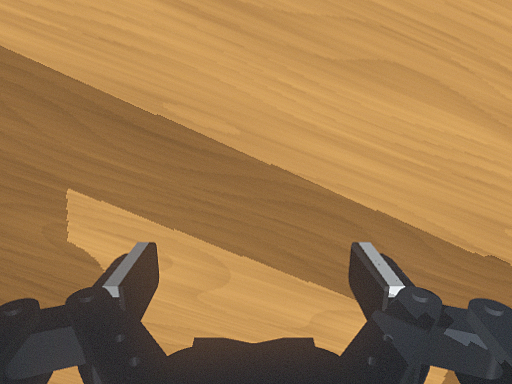

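The scene view shows the yellow handle at (225,178) in the rack and the grinder at (297,240). In the top view the yellow bar is at (307,204), the bore at (215,173), and the red marks are at about (210,150) and (220,195). Next I'll measure these.

```bash
python3 - <<'E'
from h import *
def load(n):
    z=np.load(f'pics/{n}0.npz'); return z['im'],z['d'],cv2.cvtColor(z['im'],cv2.COLOR_RGB2HSV)
def biggest(m):
    n,l,st,c=cv2.connectedComponentsWithStats(m.astype(np.uint8)); i=1+np.argmax(st[1:,4]); return l==i
im,d,h=load('top')
m=biggest(cv2.inRange(h,(24,150,100),(33,255,255)))
v,u=np.nonzero(m); P=atdepth('top',np.c_[u,v],d[m])
print('yellow px',len(u),u.mean(),v.mean(),'z pct',np.percentile(P[:,2],[5,50,95]))
t=abs(P[:,2]-np.percentile(P[:,2],80))<.006
r=cv2.minAreaRect(P[t][:,:2].astype(np.float32)*1000);print('top rect',r)
c,_=cv2.findContours(m.astype(np.uint8),0,2); uvr=cv2.minAreaRect(max(c,key=len));
b=onz('top',cv2.boxPoints(uvr),.177); print('box on z.177',b, b.mean(0))
# scene
im2,d2,h2=load('scene')
m2=biggest(cv2.inRange(h2,(24,150,100),(33,255,255)))
v,u=np.nonzero(m2);P=atdepth('scene',np.c_[u,v],d2[m2]);print('scene yellow',len(u),P.min(0),P.max(0),P.mean(0))
# red marks in top
m3=cv2.inRange(h,(0,120,90),(9,255,255))|cv2.inRange(h,(171,120,90),(180,255,255))
m3[:, :170]=0; m3[:,255:]=0; m3[:135]=0; m3[212:]=0
n,l,st,c=cv2.connectedComponentsWithStats(m3)
for i in range(1,n): print('red',st[i],c[i],onz('top',c[i],.09))
# cream body top
P=None
m4=biggest(cv2.inRange(h,(10,5,190),(40,80,255))[:, 170:255]); 
v,u=np.nonzero(m4);u=u+170
Pz=atdepth('top',np.c_[u,v],d[v,u]);k=abs(Pz[:,2]-.09)<.012
print('cream',len(u),np.median(Pz[:,2]),cv2.minAreaRect(Pz[k][:,:2].astype(np.float32)*1000))
hull=cv2.minAreaRect(np.c_[u,v][k].astype(np.int32)); print(onz('top',cv2.boxPoints(hull),.09).mean(0),cv2.boxPoints(hull))
big=cv2.resize(np.hstack([im[130:220,165:265],im[165:235,270:410][:, :]] if 0 else im[130:220,165:285]),None,fx=6,fy=6,interpolation=cv2.INTER_CUBIC);save(big,'zoom0.png')
s=cv2.resize(im2[150:290,130:340],None,fx=3.5,fy=3.5,interpolation=cv2.INTER_CUBIC);save(s,'zoom1.png')
E
```

```text
yellow px 330 305.7909090909091 205.21212121212122 z pct [0.17072252 0.17790112 0.17987938]
top rect ((495.4428405761719, -126.76960754394531), (61.3318977355957, 17.629215240478516), 12.196537017822266)
box on z.177 [[ 0.52318818 -0.1101445   0.177     ]
 [ 0.52735331 -0.12906115  0.177     ]
 [ 0.4673132  -0.14189693  0.177     ]
 [ 0.46320409 -0.12305579  0.177     ]] [ 0.49526469 -0.12603959  0.177     ]
scene yellow 208 [ 0.19248165 -0.20046009 -0.00396975] [1.26673117 0.09346853 0.67713154] [ 0.50195519 -0.12762308  0.16676177]
red [206 149   3   5   8] [206.75  151.125] [[0.61349991 0.07436553 0.09      ]]
red [219 189   3   5   8] [219.75  191.125] [[0.52707442 0.04619898 0.09      ]]
cream 849 0.09109787050298435 ((578.7523193359375, 32.73283386230469), (110.04811096191406, 53.196327209472656), 17.98335838317871)
[0.57870669 0.03245929 0.09      ] [[206.53163 146.53247]
 [230.30196 138.9462 ]
 [245.89357 187.79993]
 [222.12325 195.3862 ]]Traceback (most recent call last):
  File "<stdin>", line 30, in <module>
  File "h.py", line 21, in save
    def save(im,n): cv2.imwrite('pics/'+n,im[:,:,::-1])
                                          ~~^^^^^^^^^^
IndexError: too many indices for array: array is 2-dimensional, but 3 were indexed
```

```bash
python3 - <<'E'
from h import *
def load(n):
    z=np.load(f'pics/{n}0.npz'); return z['im'],z['d'],cv2.cvtColor(z['im'],cv2.COLOR_RGB2HSV)
im,d,h=load('top'); im2,d2,h2=load('scene')
m4=cv2.inRange(h,(10,5,190),(40,80,255)); m4[:,:175]=0;m4[:,255:]=0;m4[:130]=0;m4[215:]=0
v,u=np.nonzero(m4)
Pz=atdepth('top',np.c_[u,v],d[v,u]);k=abs(Pz[:,2]-.09)<.012
Q=onz('top',np.c_[u,v][k],.09)[:,:2].astype(np.float32)*1000
print('cream',k.sum(),cv2.minAreaRect(Q))
# bore edge: fill hole
mm=np.zeros(m4.shape,np.uint8); mm[v[k],u[k]]=255; mm=cv2.morphologyEx(mm,cv2.MORPH_CLOSE,np.ones((3,3),np.uint8))
cs,hi=cv2.findContours(mm,cv2.RETR_CCOMP,cv2.CHAIN_APPROX_NONE)
for c,hh in zip(cs,hi[0]):
    if hh[3]>=0 and len(c)>30:
        print('hole',cv2.minEnclosingCircle(onz('top',c[:,0],.09)[:,:2].astype(np.float32)*1000))
# brass
m5=cv2.inRange(h,(12,70,90),(32,255,255)); yy,xx=np.mgrid[:384,:512]; m5[(yy-173)**2+(xx-216)**2>14**2]=0
v,u=np.nonzero(m5); P=onz('top',np.c_[u,v],.028)
print('brass',len(u),P.mean(0), cv2.minAreaRect(P[:,:2].astype(np.float32)*1000))
P=atdepth('top',np.c_[u,v],d[v,u]); print(np.percentile(P[:,2],[10,50,90]))
save(cv2.resize(im[130:220,165:285],None,fx=6,fy=6,interpolation=cv2.INTER_CUBIC),'zoom0.png')
save(cv2.resize(im2[150:290,130:340],None,fx=3.5,fy=3.5,interpolation=cv2.INTER_CUBIC),'zoom1.png')
s=bot.read_state();print(R.from_euler('xyz',s['tcp_rot']).as_matrix().round(3))
E
```

```text
cream 1626 ((569.6140747070312, 59.989990234375), (112.12640380859375, 110.27615356445312), 18.180217742919922)
hole ((569.3953247070312, 60.87601089477539), 39.9620246887207)
brass 56 [0.56791254 0.05865692 0.028     ] ((568.8174438476562, 58.70553207397461), (47.149620056152344, 8.607439994812012), 15.98755931854248)
[0.01356481 0.02694796 0.03003345]
[[-0.     0.343 -0.939]
 [ 0.001 -0.939 -0.343]
 [-1.    -0.001 -0.   ]]
```

View pics/zoom0.png

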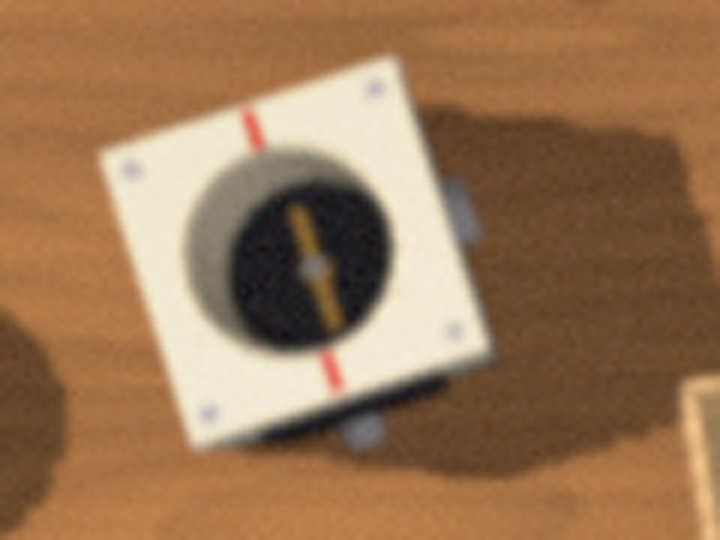

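View pics/zoom1.png

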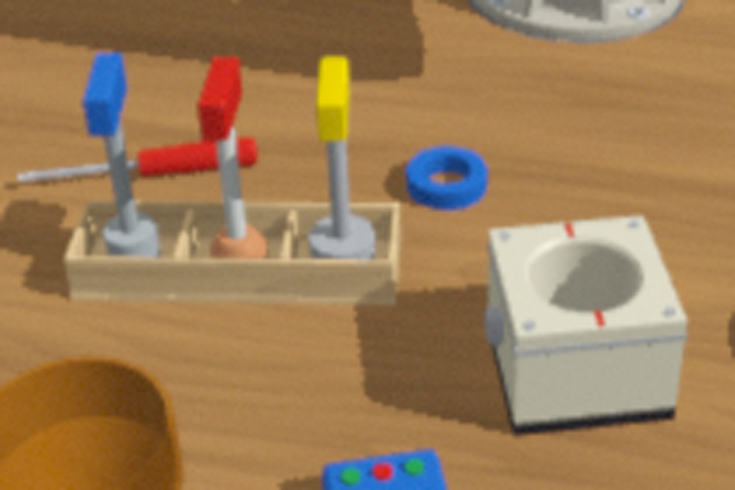

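The wings lie at about 18° and the nut is near (0.569, 0.060). The yellow handle is near (0.495, -0.127), with its bar at 12°. I'll use the half-turned wrist, so joint 6 has room for the clockwise turn. First I'll move over the handle.

```bash
python3 -m inch '[-0.0015,-0.0143,-0.0211,0,0,0,60,-0.0015,-0.0143,-0.0211,0,0,0,60,-0.0015,-0.0143,-0.0211,0,0,0,60,-0.0015,-0.0143,-0.0211,0,0,0,60,-0.0015,-0.0143,-0.0211,0,0,0,60,-0.0015,-0.0143,-0.0211,0,0,0,60,-0.0015,-0.0143,-0.0211,0,0,0,60,-0.0015,-0.0143,-0.0211,0,0,0,60,-0.0015,-0.0143,-0.0211,0,0,0,60,-0.0015,-0.0143,-0.0211,0,0,0,60,-0.0015,-0.0143,-0.0211,0,0,0,60,-0.0015,-0.0143,-0.0211,0,0,0,60,-0.0015,-0.0143,-0.0211,0,0,0,60,-0.0015,-0.0143,-0.0211,0,0,0,60,-0.0015,-0.0143,-0.0211,0,0,0,60,-0.0015,-0.0143,-0.0211,0,0,0,60,-0.0015,-0.0143,-0.0211,0,0,0,60,-0.0015,-0.0143,-0.0211,0,0,0,60,-0.0015,-0.0143,-0.0211,0,0,0,60,-0.0015,-0.0143,-0.0211,0,0,0,60]' 50
python3 -m inch '[0,0,0,-6.9,0,0,60,0,0,0,-6.9,0,0,60,0,0,0,-6.9,0,0,60,0,0,0,-6.9,0,0,60,0,0,0,-6.9,0,0,60,0,0,0,-6.9,0,0,60,0,0,0,-6.9,0,0,60,0,0,0,-6.9,0,0,60,0,0,0,-6.9,0,0,60,0,0,0,-6.9,0,0,60,0,0,0,-6.9,0,0,60,0,0,0,-6.9,0,0,60,0,0,0,-6.9,0,0,60,0,0,0,-6.9,0,0,60,0,0,0,-6.9,0,0,60,0,0,0,-6.9,0,0,60,0,0,0,-6.9,0,0,60,0,0,0,-6.9,0,0,60,0,0,0,-6.9,0,0,60,0,0,0,-6.9,0,0,60]'
python3 -m inch '[0,0,0,-6.9,0,0,60,0,0,0,-6.9,0,0,60,0,0,0,-6.9,0,0,60,0,0,0,-6.9,0,0,60,0,0,0,-6.9,0,0,60,0,0,0,0,0,0,60,0,0,0,0,0,0,60]'
cat > g.py <<'E'
from h import *
import sys
s=bot.read_state();M=R.from_euler('xyz',s['tcp_rot']).as_matrix()
print('t',s['t'],'tcp',s['ee_pos'].round(4),'q',s['joint_pos'].round(2),'gap',round(s['finger_gap'],4),'F',s['force'].round(1),'T',s['wrist_torque'].round(2))
print(M.round(3),'yaw y',np.degrees(np.arctan2(M[1,1],M[0,1])))
if len(sys.argv)>3:
    t=np.array([float(a) for a in sys.argv[1:4]]); print('shift tool',(M.T@(t-s['ee_pos'])).round(4))
E
python3 g.py .495 -.127 .142
python3 - <<'E'
from h import *
s,im,d=cam('wrist'); save(im,'w1.png'); np.savez('pics/w1.npz',im=im,d=d)
h=cv2.cvtColor(im,cv2.COLOR_RGB2HSV); m=cv2.inRange(h,(22,150,100),(33,255,255))
v,u=np.nonzero(m); P=atdepth('wrist',np.c_[u,v],d[v,u],s)
zt=np.percentile(P[:,2],90);k=abs(P[:,2]-zt)<.005
print(len(u),zt,k.sum(),cv2.minAreaRect(P[k][:,:2].astype(np.float32)*1000))
E
```

```text
t: 1.82
ee_pos: [0.4959, -0.1257, 0.2611]
tcp_rot: [-0.528, 1.57, 2.964]
force: [1.2, 0.3, 0.2]
finger_gap: 0.0515
t: 3.48
ee_pos: [0.4953, -0.1268, 0.261]
tcp_rot: [-3.096, 1.57, 2.81]
force: [-0.0, 0.7, 0.3]
finger_gap: 0.0513
t: 4.07
ee_pos: [0.4953, -0.1268, 0.2611]
tcp_rot: [2.647, 1.57, 2.862]
force: [-0.1, -0.0, -0.4]
finger_gap: 0.051
t 4.0667 tcp [ 0.4953 -0.1268  0.2611] q [-0.41  0.18 -0.05  1.34 -0.   -0.62] gap 0.051 F [-0.1 -0.  -0.4] T [-0.02  0.02 -0.04]
[[-0.    -0.214  0.977]
 [ 0.     0.977  0.214]
 [-1.     0.    -0.   ]] yaw y 102.3515647445289
shift tool [ 1.191e-01 -1.000e-04 -3.000e-04]
2333 0.17814968936666303 2181 ((495.4413146972656, -128.67080688476562), (63.43193054199219, 19.40247917175293), 11.654352188110352)
```

View pics/w1.png

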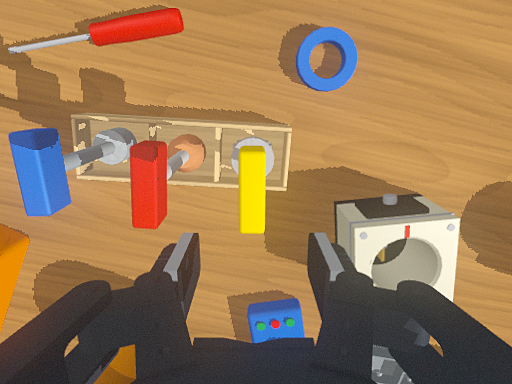

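The wrist view shows the yellow bar at (252,190), centred between the fingers, and the rack around it is clear. I'll descend and grip.

```bash
python3 -m inch '[0.01,0,0,0,0,0,60,0.012,-0.001,0,0.4,0,0,60,0.012,0,0,0,0,0,60,0.012,0,0,0,0,0,60,0.012,0,0,0,0,0,60,0.012,0,0,0,0,0,60,0.012,0,0,0,0,0,60,0.012,0,0,0,0,0,60,0.012,0,0,0,0,0,60,0.008,0,0,0,0,0,60,0.005,0,0,0,0,0,60,0,0,0,0,0,0,60,0,0,0,0,0,0,10,0,0,0,0,0,0,10,0,0,0,0,0,0,10,0,0,0,0,0,0,10,0,0,0,0,0,0,10,0,0,0,0,0,0,10]' 80
python3 -m inch '[0,0,0,0,0,0,10,0,0,0,0,0,0,10]'
python3 g.py
python3 - <<'E'
from h import *
s,im,d=cam('wrist'); save(im,'w2.png')
E
```

```text
t: 5.62
ee_pos: [0.4964, -0.1282, 0.1432]
tcp_rot: [-0.639, 1.569, -0.428]
force: [-0.1, -0.3, 4.9]
finger_gap: 0.0192
t: 5.78
ee_pos: [0.4964, -0.1282, 0.1432]
tcp_rot: [-0.662, 1.569, -0.45]
force: [0.3, 0.2, 5.7]
finger_gap: 0.019
t 5.7833 tcp [ 0.4964 -0.1282  0.1432] q [-0.41  0.24 -0.28  1.05 -0.   -0.62] gap 0.019 F [0.3 0.2 5.7] T [ 0.06 -0.03 -0.04]
[[ 0.002 -0.21   0.978]
 [-0.001  0.978  0.21 ]
 [-1.    -0.001  0.002]] yaw y 102.14004823081859
```

View pics/w2.png

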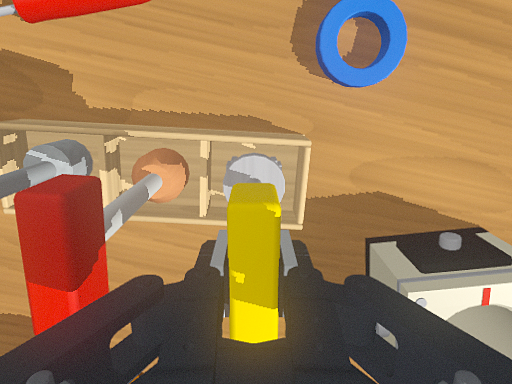

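The handle is gripped: the gap is 19 mm and the bar is seated between the pads at (253,260). Next I'll lift and carry it over the bore.

```bash
python3 -m inch '[-0.004,0,0,0,0,0,10,-0.01,0,0,0,0,0,10,-0.012,0,0,0,0,0,10,-0.012,0,0,0,0,0,10,-0.012,0,0,0,0,0,10,-0.012,0,0,0,0,0,10,-0.012,0,0,0,0,0,10,-0.012,0,0,0,0,0,10,-0.012,0,0,0,0,0,10,-0.012,0,0,0,0,0,10,-0.008,0,0,0,0,0,10,-0.004,0,0,0,0,0,10,0,0,0,0,0,0,10]'
python3 g.py
python3 -m inch '[0,0.005,0.003,0,0,0,10,0,0.01,0.006,0,0,0,10,0,0.012,0.008,0,0,0,10,0,0.012,0.008,0,0,0,10,0,0.012,0.008,0,0,0,10,0,0.012,0.008,0,0,0,10,0,0.012,0.008,0,0,0,10,0,0.012,0.008,0,0,0,10,0,0.012,0.008,0,0,0,10,0,0.012,0.008,0,0,0,10,0,0.012,0.008,0,0,0,10,0,0.012,0.008,0,0,0,10,0,0.012,0.008,0,0,0,10,0,0.012,0.008,0,0,0,10,0,0.01,0.007,0,0,0,10,0,0.005,0.004,0,0,0,10,0,0,0,-3,0,0,10,0,0,0,-3,0,0,10,0,0,0,0,0,0,10]'
python3 g.py .5705 .06 .15
python3 - <<'E'
from h import *
for n in ['wrist','scene','top']:
    s,im,d=cam(n); save(im,n+'3.png'); np.savez(f'pics/{n}3.npz',im=im,d=d)
E
```

```text
t: 6.92
ee_pos: [0.496, -0.128, 0.2651]
tcp_rot: [-0.68, 1.57, -0.468]
force: [-1.6, -0.4, -1.5]
finger_gap: 0.0191
t 6.9167 tcp [ 0.496  -0.128   0.2651] q [-0.41  0.18 -0.04  1.34 -0.   -0.62] gap 0.0191 F [-1.6 -0.4 -1.5] T [-0.03 -0.    0.02]
[[ 0.001 -0.21   0.978]
 [-0.001  0.978  0.21 ]
 [-1.    -0.001  0.001]] yaw y 102.14467540411668
t: 8.5
ee_pos: [0.5725, 0.067, 0.2639]
tcp_rot: [-3.122, 1.57, -2.804]
force: [-0.5, -0.0, -2.2]
finger_gap: 0.0191
t 8.5 tcp [0.5725 0.067  0.2639] q [-0.02  0.31  0.12  1.38 -0.   -0.34] gap 0.0191 F [-0.5 -0.  -2.2] T [-0.01 -0.06 -0.02]
[[-0.001 -0.313  0.95 ]
 [-0.     0.95   0.313]
 [-1.    -0.    -0.001]] yaw y 108.23449820631431
shift tool [ 0.1139 -0.006  -0.004 ]
```

View pics/wrist3.png

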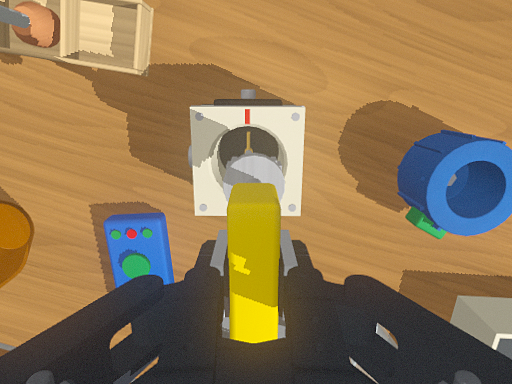

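View pics/scene3.png

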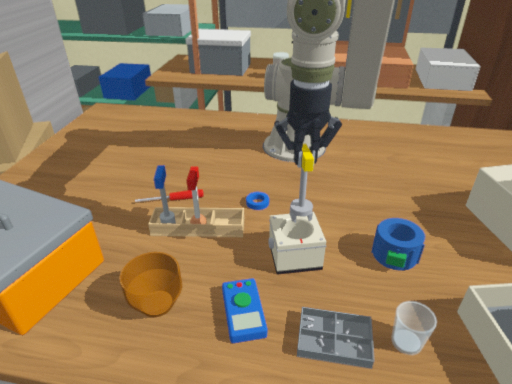

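View pics/top3.png

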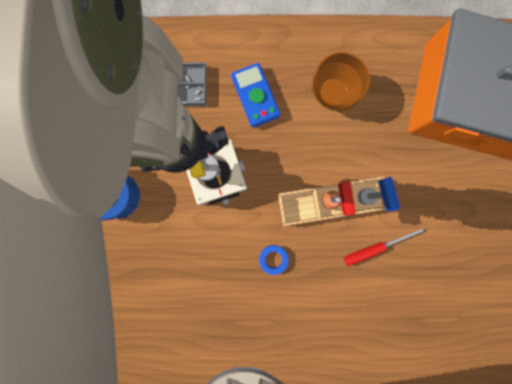

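The wrist view shows the socket at (253,172) hanging over the bore. The rim's corner screws are at about (199,117), (295,116), (297,208) and (203,208), and the near red mark is at (248,117). I'll measure the remaining offset from this view.

```bash
python3 - <<'E'
from h import *
s=bot.read_state(); z=np.load('pics/wrist3.npz'); im,d=z['im'],z['d']; h=cv2.cvtColor(im,cv2.COLOR_RGB2HSV)
m=cv2.inRange(h,(10,5,110),(40,90,255)); m[:100]=0;m[220:]=0;m[:,:185]=0;m[:,308:]=0
v,u=np.nonzero(m);P=atdepth('wrist',np.c_[u,v],d[v,u],s);k=abs(P[:,2]-.09)<.006
Q=onz('wrist',np.c_[u,v][k],.09,s)[:,:2].astype(np.float32)*1000
print('body',k.sum(),np.median(P[k][:,2]),cv2.minAreaRect(Q))
c=onz('wrist',[(199,117),(295,116),(297,208),(203,208)],.09,s);print('screws',c.mean(0))
mm=cv2.inRange(h,(0,120,90),(6,255,255)); mm[:100]=0;mm[135:]=0;mm[:,:230]=0;mm[:,265:]=0
v,u=np.nonzero(mm);print('red',onz('wrist',[(u.mean(),v.mean())],.09,s))
# socket: points above rim under handle
vv,uu=np.mgrid[145:185,215:295]; vv=vv.ravel();uu=uu.ravel();P=atdepth('wrist',np.c_[uu,vv],d[vv,uu],s)
k=(P[:,2]>.1)&(P[:,2]<.23)&(d[vv,uu]>0)
hist=np.histogram(P[k][:,2],bins=np.arange(.1,.23,.01));print(hist[0])
for a,b in [(.11,.15),(.15,.2)]:
    q=P[(P[:,2]>a)&(P[:,2]<b)]
    if len(q)>20:print(a,len(q),q.mean(0),cv2.minEnclosingCircle(q[:,:2].astype(np.float32)*1000))
hy=cv2.inRange(h,(22,150,60),(33,255,255));v,u=np.nonzero(hy);P=atdepth('wrist',np.c_[u,v],d[v,u],s)
zt=np.percentile(P[:,2],60);k=abs(P[:,2]-zt)<.006
print('handle',zt,k.sum(),cv2.minAreaRect(P[k][:,:2].astype(np.float32)*1000), s['ee_pos'])
save(cv2.resize(im[90:240,180:320],None,fx=4,fy=4,interpolation=cv2.INTER_CUBIC),'zoom3.png')
E
```

```text
body 6448 0.09059571252154483 ((569.9759521484375, 58.50849914550781), (109.57563781738281, 110.52359771728516), 18.049306869506836)
screws [0.57014065 0.05982028 0.09      ]
red [[0.52593665 0.04403902 0.09      ]]
[   0    0    8   38   72  425 1012   11    0    0    0    0]
0.11 118 [0.55590367 0.05989837 0.14126657] ((559.979248046875, 61.752017974853516), 22.926082611083984)
0.15 1448 [0.55980906 0.06166094 0.16026607] ((569.1693115234375, 64.66371154785156), 24.205585479736328)
handle 0.2982953661922569 7123 ((569.8565673828125, 65.08468627929688), (60.67873001098633, 21.41132926940918), 18.77337646484375) [0.57248315 0.06657816 0.26415961]
```

View pics/zoom3.png

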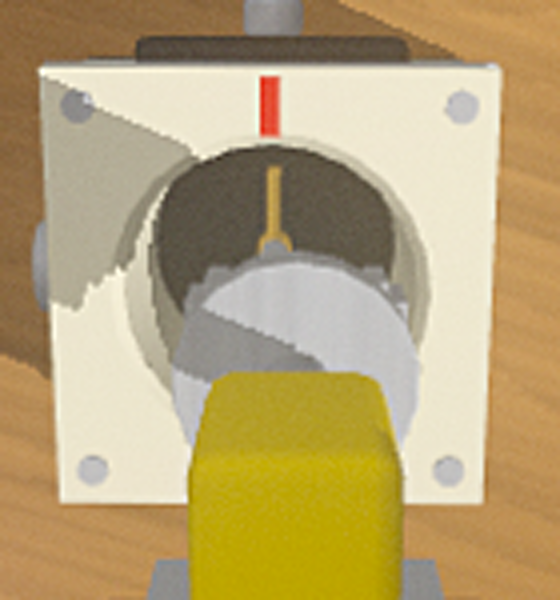

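Measured in the same view, the socket is about 6 mm off along tool y and 2 mm off along tool z. I'll correct that and descend most of the way.

```bash
python3 -m inch '[0,-0.003,-0.001,0,0,0,10,0,-0.003,-0.001,0,0,0,10,0,0,0,0,0,0,10,0.006,0,0,0,0,0,10,0.01,0,0,0,0,0,10,0.01,0,0,0,0,0,10,0.01,0,0,0,0,0,10,0.01,0,0,0,0,0,10,0.01,0,0,0,0,0,10,0.01,0,0,0,0,0,10,0.01,0,0,0,0,0,10,0.008,0,0,0,0,0,10,0.004,0,0,0,0,0,10,0.002,0,0,0,0,0,10,0,0,0,0,0,0,10]'
python3 g.py
python3 -m inch '[0.003,0,0,0,0,0,10,0.003,0,0,0,0,0,10,0.003,0,0,0,0,0,10,0.003,0,0,0,0,0,10,0.003,0,0,0,0,0,10,0.003,0,0,0,0,0,10,0.002,0,0,0,0,0,10,0,0,0,0,0,0,10]'
python3 g.py
python3 - <<'E'
from h import *
for n in ['wrist','scene']:
    s,im,d=cam(n); save(im if n=='wrist' else cv2.resize(im[100:300,200:420],None,fx=3,fy=3),n+'4.png')
E
```

```text
t: 9.9
ee_pos: [0.5723, 0.0603, 0.1739]
tcp_rot: [2.927, 1.57, -3.04]
force: [0.6, -0.3, -2.1]
finger_gap: 0.0186
t 9.9 tcp [0.5723 0.0603 0.1739] q [-0.03  0.34 -0.06  1.17 -0.   -0.35] gap 0.0186 F [ 0.6 -0.3 -2.1] T [0.02 0.03 0.  ]
[[-0.001 -0.311  0.95 ]
 [-0.     0.95   0.311]
 [-1.     0.    -0.001]] yaw y 108.1417222608636
t: 10.57
ee_pos: [0.5721, 0.0603, 0.1536]
tcp_rot: [2.917, 1.57, -3.05]
force: [-0.9, -0.8, -3.0]
finger_gap: 0.0188
t 10.5667 tcp [0.5721 0.0603 0.1536] q [-0.03  0.35 -0.1   1.13 -0.   -0.35] gap 0.0188 F [-0.9 -0.8 -3. ] T [0.02 0.02 0.02]
[[-0.001 -0.311  0.95 ]
 [-0.     0.95   0.311]
 [-1.     0.    -0.001]] yaw y 108.14044802946192
```

View pics/wrist4.png

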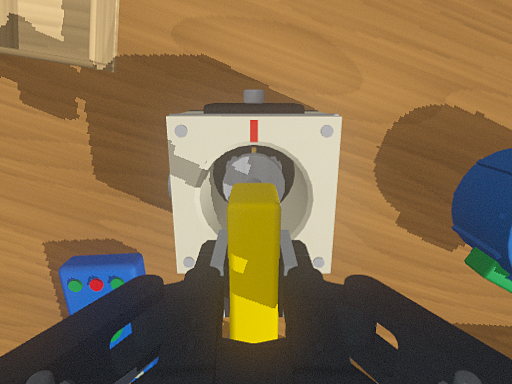

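View pics/scene4.png

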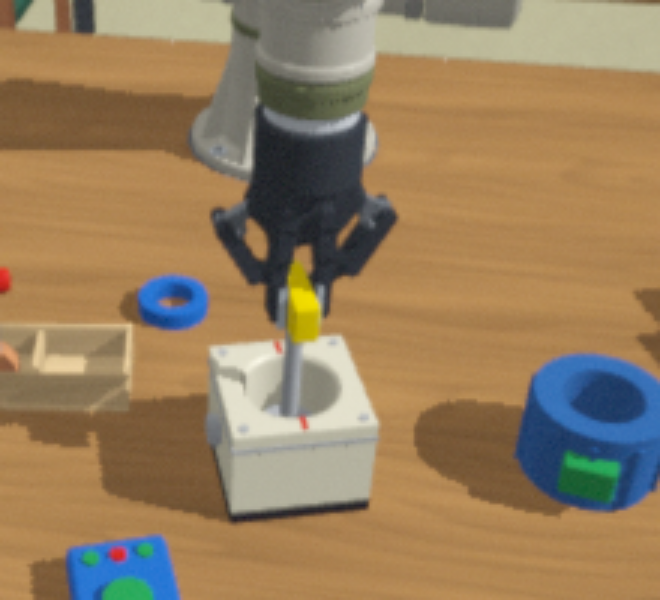

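The socket is in the bore, visible at (253,172), with no contact yet. I estimate about 3 mm still to go, so I'll ease down and watch the force.

```bash
python3 -m inch '[0.001,0,0,0,0,0,10,0.001,0,0,0,0,0,10,0.001,0,0,0,0,0,10,0,0,0,0,0,0,10]'
python3 -m inch '[0.0007,0,0,0,0,0,10,0,0,0,0,0,0,10]'
python3 -m inch '[0.0007,0,0,0,0,0,10,0,0,0,0,0,0,10]'
```

```text
t: 11.0
ee_pos: [0.5723, 0.0603, 0.1511]
tcp_rot: [3.071, 1.57, -2.895]
force: [0.3, -1.1, -2.2]
finger_gap: 0.019
t: 11.17
ee_pos: [0.5724, 0.0603, 0.1505]
tcp_rot: [-2.907, 1.571, -2.59]
force: [-0.5, 0.3, -3.0]
finger_gap: 0.0196
t: 11.33
ee_pos: [0.5727, 0.0603, 0.1502]
tcp_rot: [-0.345, 1.57, -0.029]
force: [0.4, -0.1, -0.5]
finger_gap: 0.0191
```

```bash
python3 -m inch '[0.0007,0,0,0,0,0,10,0,0,0,0,0,0,10]'
python3 -m inch '[0.0005,0,0,0,0,0,10,0,0,0,0,0,0,10]'; python3 g.py
```

```text
t: 11.5
ee_pos: [0.5729, 0.0603, 0.1502]
tcp_rot: [-0.344, 1.569, -0.027]
force: [-1.0, 0.0, 4.4]
finger_gap: 0.0189
t: 11.67
ee_pos: [0.573, 0.0604, 0.1502]
tcp_rot: [-0.326, 1.569, -0.009]
force: [-2.0, -0.1, 8.4]
finger_gap: 0.0191
t 11.6667 tcp [0.573  0.0604 0.1502] q [-0.03  0.35 -0.1   1.11  0.   -0.35] gap 0.0191 F [-2.  -0.1  8.4] T [ 0.1   0.64 -0.  ]
[[ 0.002 -0.312  0.95 ]
 [-0.     0.95   0.312]
 [-1.    -0.001  0.002]] yaw y 108.15033815445145
```

It is seated: the contact height matches the prediction and the force builds as it presses. I'll ease the pressure and turn clockwise (+ about tool x).

```bash
python3 -m inch '[-0.0007,0,0,0,0,0,10,0,0,0,5,0,0,10,0,0,0,5,0,0,10,0,0,0,5,0,0,10,0,0,0,5,0,0,10,0,0,0,5,0,0,10,0,0,0,5,0,0,10,0,0,0,5,0,0,10,0,0,0,5,0,0,10,0,0,0,0,0,0,10]'; python3 g.py
python3 -m inch '[0,0,0,5,0,0,10,0,0,0,5,0,0,10,0,0,0,5,0,0,10,0,0,0,5,0,0,10,0,0,0,5,0,0,10,0,0,0,5,0,0,10,0,0,0,5,0,0,10,0,0,0,5,0,0,10,0,0,0,5,0,0,10,0,0,0,5,0,0,10,0,0,0,0,0,0,10]'; python3 g.py
python3 - <<'E'
from h import *
for n in ['wrist','scene']:
    s,im,d=cam(n); save(im if n=='wrist' else cv2.resize(im[100:300,200:420],None,fx=3,fy=3),n+'5.png'); np.savez(f'pics/{n}5.npz',im=im,d=d)
E
```

```text
t: 12.5
ee_pos: [0.5735, 0.0593, 0.1503]
tcp_rot: [-0.36, 1.568, -0.744]
force: [0.9, -2.9, 4.3]
finger_gap: 0.0187
t 12.5 tcp [0.5735 0.0593 0.1503] q [-0.04  0.35 -0.1   1.11 -0.    0.35] gap 0.0187 F [ 0.9 -2.9  4.3] T [-0.85 -0.13 -0.  ]
[[ 0.002  0.375  0.927]
 [-0.002  0.927 -0.375]
 [-1.    -0.001  0.003]] yaw y 67.99490302416889
t: 13.42
ee_pos: [0.5717, 0.0592, 0.1503]
tcp_rot: [-0.636, 1.568, -1.892]
force: [-3.0, -3.7, 8.4]
finger_gap: 0.0191
t 13.4167 tcp [0.5717 0.0592 0.1503] q [-0.04  0.35 -0.1   1.12 -0.    1.22] gap 0.0191 F [-3.  -3.7  8.4] T [-1.09  1.15  0.08]
[[-0.001  0.951  0.31 ]
 [-0.002  0.31  -0.951]
 [-1.    -0.002  0.002]] yaw y 18.05668349076618
```

View pics/wrist5.png

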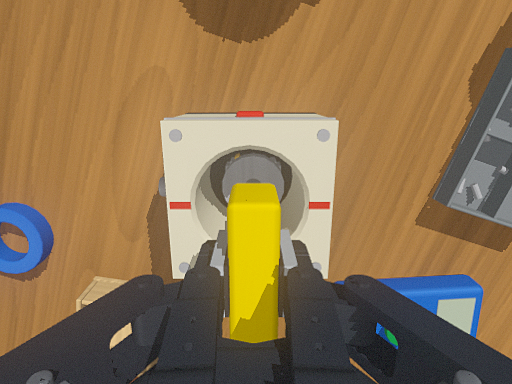

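View pics/scene5.png

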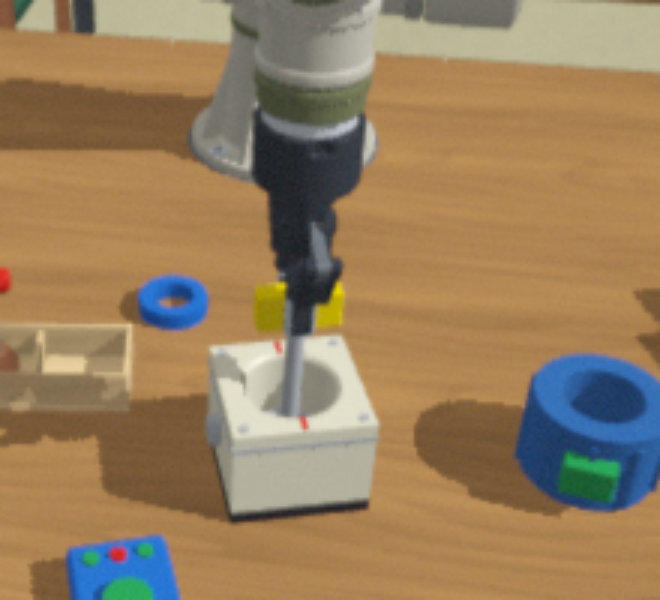

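The bar has turned 90° with the gripper, and the rim marks now lie sideways at (180,205) and (318,205). The socket is still at the bottom, and the wrist yaw moment of 0.08 N m agrees with pushing the nut. That puts the nut at about 56°. I'll relax the load, open and retreat.

```bash
python3 -m inch '[-0.0008,0,0,-2,0,0,10,0,0,0,-2,0,0,10,0,0,0,0,0,0,10]'; python3 g.py
python3 -m inch '[0,0,0,0,0,0,30,0,0,0,0,0,0,45,0,0,0,0,0,0,60,0,0,0,0,0,0,60,0,0,0,0,0,0,60,0,0,0,0,0,0,60]'
python3 - <<'E'
from h import *
s,im,d=cam('wrist'); save(im,'wrist6.png')
E
```

```text
t: 13.77
ee_pos: [0.5723, 0.0599, 0.1503]
tcp_rot: [-0.589, 1.57, -1.771]
force: [-0.8, -2.1, 2.8]
finger_gap: 0.0189
t 13.7667 tcp [0.5723 0.0599 0.1503] q [-0.03  0.35 -0.1   1.12 -0.    1.15] gap 0.0189 F [-0.8 -2.1  2.8] T [-0.49  0.33  0.07]
[[-0.     0.925  0.379]
 [-0.001  0.379 -0.925]
 [-1.    -0.     0.001]] yaw y 22.30108288969441
t: 14.27
ee_pos: [0.5725, 0.0604, 0.1501]
tcp_rot: [-2.386, 1.571, 2.713]
force: [0.8, 0.0, -1.1]
finger_gap: 0.051
```

View pics/wrist6.png

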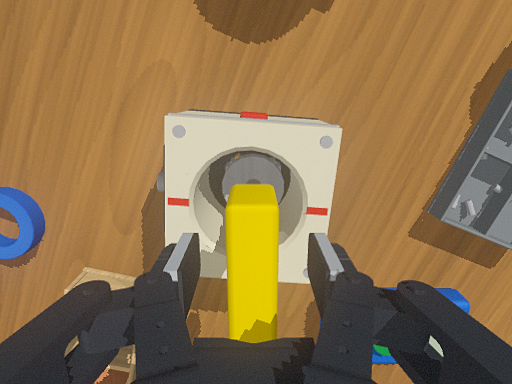

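The fingers are clear of the bar on both sides at (183,265) and (325,265), and the tool is standing. A speck of brass shows at (237,155) beside the socket. I'll retreat straight up and check.

```bash
python3 -m inch '[-0.004,0,0,0,0,0,60,-0.01,0,0,0,0,0,60,-0.014,0,0,0,0,0,60,-0.014,0,0,0,0,0,60,-0.014,0,0,0,0,0,60,-0.014,0,0,0,0,0,60,-0.014,0,0,0,0,0,60,-0.014,0,0,0,0,0,60,-0.01,0,0,0,0,0,60,-0.004,0,0,0,0,0,60,0,0,0,0,0,0,60]'
python3 - <<'E'
from h import *
s,im,d=cam('wrist'); save(im,'wrist7.png')
h=cv2.cvtColor(im,cv2.COLOR_RGB2HSV); m=cv2.inRange(h,(22,150,100),(33,255,255))
v,u=np.nonzero(m); P=atdepth('wrist',np.c_[u,v],d[v,u],s)
zt=np.percentile(P[:,2],80);k=abs(P[:,2]-zt)<.005
print(len(u),zt,k.sum(),cv2.minAreaRect(P[k][:,:2].astype(np.float32)*1000),s['ee_pos'])
# plane fit of handle top -> tilt
A=np.c_[P[k][:,:2],np.ones(k.sum())];print('slope',np.linalg.lstsq(A,P[k][:,2],rcond=None)[0])
# brass
b=cv2.inRange(h,(12,80,40),(30,255,255)); b[m>0]=0
vv,uu=np.nonzero(b); pp=atdepth('wrist',np.c_[uu,vv],d[vv,uu],s); q=(np.hypot(pp[:,0]-.57,pp[:,1]-.059)<.035)&(pp[:,2]<.05)
print('brass',q.sum(),pp[q].mean(0) if q.any() else '', uu[q].mean() if q.any() else 0, vv[q].mean() if q.any() else 0)
save(cv2.resize(im[60:240,150:360],None,fx=3.5,fy=3.5,interpolation=cv2.INTER_CUBIC),'zoom7.png')
s,im,d=cam('scene'); save(cv2.resize(im[100:300,200:420],None,fx=3,fy=3),'scene7.png')
E
```

```text
t: 15.23
ee_pos: [0.5731, 0.0602, 0.2637]
tcp_rot: [1.114, 1.568, -0.071]
force: [0.3, -0.3, -0.5]
finger_gap: 0.0515
2398 0.18477580049994796 2254 ((572.369140625, 60.987152099609375), (19.673786163330078, 62.731449127197266), 22.78892707824707) [0.57314572 0.06024399 0.26371074]
slope [0.01077669 0.00100679 0.17788379]
brass 616 [0.56116231 0.06106653 0.01436898] 243.42857142857142 150.28084415584416
```

View pics/zoom7.png

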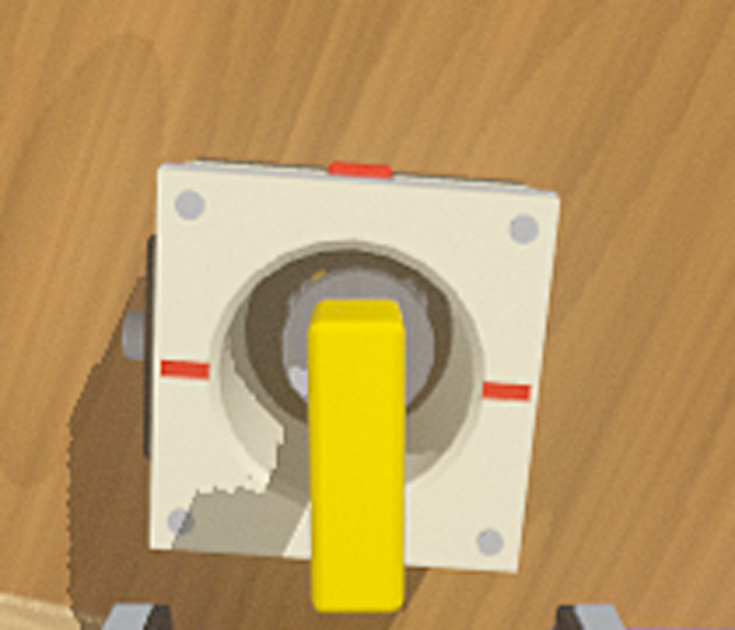

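View pics/scene7.png

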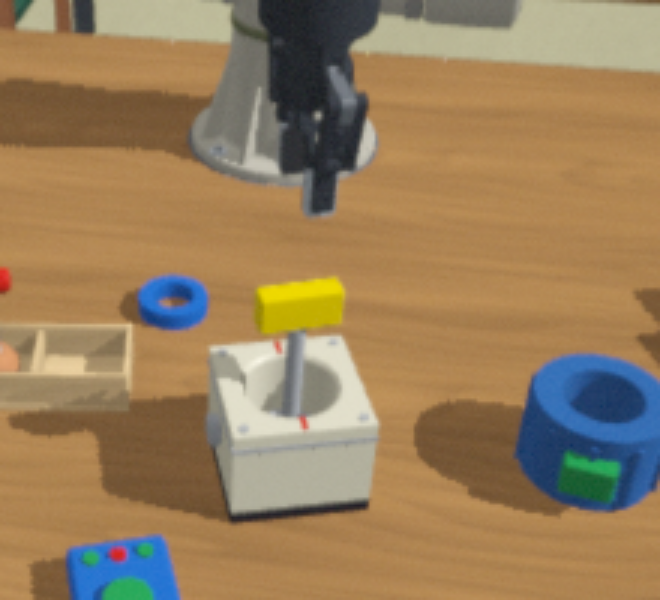

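The tool stands upright with its handle top at z = 0.185, against 0.184 expected, and about 3 mm off centre. A wing tip shows at zoom (318,275), so I'll use it to check the nut's angle.

```bash
python3 - <<'E'
from h import *
s=bot.read_state()
p=onz('wrist',[(150+318/3.5,60+275/3.5)],.026,s)[0]; c=np.array([.570,.0588])
a=np.degrees(np.arctan2(*(p[:2]-c)[::-1])); print(p,np.hypot(*(p[:2]-c)),'angle',a,'cw turn mod180',(18.1-a)%180)
E
```

```text
[0.55133928 0.07514943 0.026     ] 0.02480980574495621 angle 138.77705812670237 cw turn mod180 59.32294187329762
```

The wing tip is 25 mm from the centre, which fits a 48 mm bar, and puts the nut about 59° clockwise. That is inside the 29–120° window, so I'm handing in.

```bash
python3 -c "
from rig import bot
print(bot.read_state()['t'],bot.sign_off())"
```

```text
the job is handed in; nothing more can be done
15.3333 None
```

I took the yellow tool from the rack, lowered it over the wing nut until it touched bottom, and turned it 90° clockwise. I then backed it off 4°, released it and moved the arm about 110 mm clear. The job was handed in at 15.3 s, with no verdict reported.

- **Nut:** it is turned about 59° clockwise, judged from the one visible wing tip. Turning 90° with 34° of free play predicts 56°, so the two agree.
- **Tool:** it stands upright, with the top of the handle at z = 0.185 m against 0.184 m expected when fully home. It is about 3 mm off the bore centre.
- **Disagreement:** the top and wrist cameras differed by about 2 mm in y, within the stated calibration and well inside the 15 mm limit.
- **Failed checks:** none.

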